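# Peel the stuck soap tray off its base and hold it to drip over the bowl

### The job

Slide the aluminium bowl along the ledge, without lifting it, until it stands centred over the round drain grating. Then free the square soap tray that is stuck in its stone base: take it by its upright finger lug and peel that corner up first while the opposite corner is still down in the recess, leaving the stone base standing flat on the ledge. Finish still holding the tray by its lug, tipped with the lug corner clearly highest and the opposite (lowest) corner a few centimetres above the mouth of the bowl, touching nothing, as if to let it drip into the bowl; do not let go, and leave the mug, jug and nail brush alone.

Things in the scene. Friction and masses are not known exactly. Their poses are not given: they have to be found in the camera images.
- bowl: Plain aluminium bowl, loose, about 0.11 to 0.22 kg: foot 100 mm across, flaring to 144 mm at the rim, 50 mm high, wall 3 mm. Origin at the centre of its underside; z up.
- drain_center (a point): Centre of the round steel drain grating, 124 mm across, set flush in the ledge (nothing stands proud); its height is that of the ledge top.
- stone_base: Heavy square stone soap base, loose, 0.85 kg, 136 x 136 mm, 26 mm high, with a square recess 108 x 108 mm and 12 mm deep (recess floor 14 mm above the underside) in which the tray nests. Origin at the centre of its underside; z up; its x axis runs along the diagonal to the corner by the tray's lug.
- tray_lug (a point): Grip point of the soap tray's finger lug: an upright plate 10 mm thick, 24 mm long (along the diagonal), standing 30 mm above the rim at one corner. The point is mid-thickness, mid-length, 10 mm below the lug's top, 20 mm above the rim, 36 mm above the tray's underside. Axes (the tray's): x along the diagonal from the centre out to the lug, y across the lug's thickness, z up out of the tray.
- tray_far_corner (a point): The tray's corner opposite to the lug, on its underside, 126 mm along the diagonal from the lug's middle; axes as the tray's. It rests on the recess floor, 14 mm above the ledge, at the start.
- tray_center (a point): Middle of the green plastic tray (0.09 to 0.14 kg), 8 mm above its underside. Foot flange 104 x 104 x 4 mm, walls 92 x 92 mm outside, 16 mm high. Four springy 12 mm lumps of dried soap in the recess walls, two near the lug corner and two near the opposite one, each hold the foot with about 2 N until that part has risen 5 mm. Axes as at the lug.
- mug: Bystander: steel mug, 76 mm across, 85 mm high, handle at its +y side. Origin at the centre of its underside.
- jug: Bystander: blue plastic jug, 116 mm across, 180 mm high, handle at its +y side. Origin at the centre of its underside.
- nail_brush: Bystander: wooden nail brush, 92 x 38 mm, 29 mm high, lying bristles down. Origin at the centre of its underside.
Not all that is in view belongs to the job. There is more than one size of the stone_base; the job needs the smallest. Of the things that look like the bowl, take the one that is farthest to the robot's right at the start.

How it is judged:
By the outcome, as a careful person would: the job done as asked, in the order asked, and still so for the second after the job is handed in, while the arm keeps its last pose, push and grip.
It also fails if it takes over 54 s, if anything falls off the work surface, if the arm or the gripper's body presses on something with over 40 N, if the wrist force passes 120 N, or if a joint passes its speed limit or range.

### The arm

A 7-joint arm with a two-finger parallel gripper is mounted at the origin on the work surface. World frame = base frame: x ahead of the robot, y to its left, z up, the work surface at z = 0. Lengths are in m, angles in rad, forces in N, time in s.
With the tool pointing down it reaches from about 0.425 to 0.925 m from the base axis. Payload 6.8 kg.
Tool frame: the origin (TCP) lies midway between the tips of the shut fingers; the grasp point (between the pads) lies 19 mm behind it; z points along the fingers, y is the direction in which the jaws open and shut (so a half turn about z gives the same grasp; the last joint's range is limited). The gripper opens to 85 mm and grips with 20 to 120 N. Pads are 22 mm wide; open, the fingers measure 114 mm over their backs; the gripper's body (76 mm by 85 mm) begins 54 mm behind the grasp point. The pads swing forward as they close: fully open they stand 13 mm farther back than shut.
Start: joints at [-1.36, 0.477, 0.022, 1.555, -0.011, 1.109, -0.083], TCP at [0.212, 0.641, 0.231] pointing down, gripper open.
Joint ranges: [-2.96, 2.96], [-0.34, 2.1], [-1.41, 1.46], [0.24, 2.44], [-1.37, 4.51], [0.17, 1.92], [-2.96, 2.96]. Speed limits (rad/s): [2.39, 2.39, 3.14, 3.14, 3.14, 3.14, 3.14].

### API

Orientations are given as a rotation vector (axis times angle).
In Python, from bench import r, imaging gives the robot as it stands.
- The arm moves only by the tool jog_arm, never from a script. Its argument "rows" is a list of rows, each an object with "delta_rot": the turn, a rotation vector about the tool's x, y, z in degrees, a list of three; "xyz": the shift along the tool's x, y, z in cm, a list of three; "fingers": the closure, from 0 (fully open) to 1 (shut). A call has exactly 5 rows; each row is the pose to reach, as a shift and turn from the pose measured when the call began, along the tool's axes at that moment; what a row does not reach only later rows make up. A row lasts 1/12 s, in which the tool goes at most 41.7 mm and 7.16 degrees, less where a joint would pass 70% of its speed; a pose out of reach is approached as far as the arm can. A call with a gripper value outside its range is refused whole. The fingers move at their own pace and stop on an object; "grip_force" is the grip in N (left out, the last holds). Time passes only in rows, so rows that repeat a pose let the fingers close, or fill a call up. It gives the time, the measured TCP pose, the force and the opening at its end, in the units of the state.
- r.get_obs(): the state, without advancing time (a new reading comes with each control period).
- imaging.grab_frame(name): name is "side" or "top" or "wrist"; returns the picture (420x560x3 uint8, blue, green, red); there is no depth.
- imaging.camera_info(name): a dict with "camera_matrix" (3x3 intrinsics, pixels), "xyz" and "attitude" of the camera in the world. Camera axes: x right, y down, z forward; pixel columns grow to the right and rows downward; lengths in m; the calibration is good to about 2 mm. A picture is of the moment at which its call begins: read the wrist's pose just before it. camera_info takes no time and is no camera call; for the wrist camera it gives the pose at the moment of the call.
- r.hand_in(): hands the job in, once; it reports no verdict.
Trained networks look in the newest picture that a camera, given by its name, has taken for a name from the list of things; names that differ only in an ending like _2 or _b are one class to them, and where a whole thing is asked for, a point or a joint stands for the part that bears it (a point fixed in the world has none). Each returns a list of dicts, best first, with "conf" (0 to 1); they miss things now and then, are a little off and sometimes report something else, mostly with a low value. They report only what shows in the picture. A call takes as long as a camera call. They do not tell look-alikes from the thing itself.
- imaging.find_in(camera, query): "position" ([column, row] in pixels, amid what is visible of it).
- imaging.cut_out(camera, query): "region" (420x560 bool, what is visible of it) and "position" ([column, row] in pixels, amid what is visible of it).
- imaging.tip_of(camera, query): "position" ([column, row] in pixels: a listed point, or the origin of a listed thing).
The state is a dict: "clock": time; "joints": joint angles; "qvel": joint speeds; "tau": joint torques, N m; "tcp_pos": TCP position; "orientation": TCP orientation; "contact_force": force on the tool from outside, world axes, zero at the start; "moment": the same for the moment, N m; "grip_width": finger opening in m.
Only numpy, scipy, OpenCV 4.12 (cv2) and the standard library are available. Lean on these libraries where they do the work, as an engineer would, in place of code of your own. Each camera call takes 0.05 s, during which the arm holds its last target.

## Working session

There is one attempt and no reset: what is moved stays moved. The work goes in short steps, Python scripts to look and compute and a tool call to move; the robot and the scene stay as the last step left them, time stands still between calls to the robot, and variables do not carry over. Pictures are saved under pics/ and viewed, and the job is handed in when it is done.

Besides the shell and the picture viewer there is one more tool, called after "Request:" as name(argument=value, ...) on one line, values as JSON. jog_arm: Moves the arm, as the interface text tells. Its arguments: {"type":"object","properties":{"rows":{"type":"array","items":{"type":"object","properties":{"delta_rot":{"type":"array","items":{"type":"number"}},"xyz":{"type":"array","items":{"type":"number"}},"fingers":{"type":"number"}}}},"grip_force":{"type":"number"}},"required":["rows"]}

```bash
ls; mkdir -p pics; python3 - <<'E'
from bench import r, imaging
import cv2
print(r.get_obs())
for n in ["side","top","wrist"]:
    im=imaging.grab_frame(n); cv2.imwrite(f"pics/{n}0.png",im); print(n,imaging.camera_info(n))
E
```

```text
pics
{'clock': 0.0, 'joints': array([-1.36010731,  0.47780108,  0.022342  ,  1.55646955, -0.01149755,
        1.10924768, -0.08309842]), 'qvel': array([ 0.00163731, -0.00016326,  0.00090867,  0.00057957, -0.00075401,
       -0.00051881, -0.00051467]), 'tau': array([ 4.26642337e-04, -5.96437204e+01,  1.60788216e+00, -2.81207532e+01,
        1.22758158e-02,  9.04880231e-03,  9.07703651e-06]), 'tcp_pos': array([0.21138867, 0.64042932, 0.23031744]), 'orientation': array([-4.98576765e-01, -3.10162524e+00,  2.81349248e-03]), 'contact_force': array([ 0.26693931, -0.59651757, -0.23372596]), 'moment': array([-0.04145826,  0.05064591,  0.04698673]), 'grip_width': 0.0852241798776117}
side {'camera_matrix': array([[508.46776707,   0.        , 273.29686685],
       [  0.        , 508.46776707, 215.3912596 ],
       [  0.        ,   0.        ,   1.        ]]), 'xyz': array([ 0.15876805, -1.08753594,  0.90933802]), 'attitude': array([-2.13355363,  0.34552745, -0.16776043])}
top {'camera_matrix': array([[509.11802157,   0.        , 281.63167943],
       [  0.        , 509.11802157, 210.19705147],
       [  0.        ,   0.        ,   1.        ]]), 'xyz': array([0.33458339, 0.10284832, 1.40941858]), 'attitude': array([-2.10634817,  2.16149085, -0.18407219])}
wrist {'camera_matrix': array([[332.80315053,   0.        , 280.72255721],
       [  0.        , 332.80315053, 213.36400917],
       [  0.        ,   0.        ,   1.        ]]), 'xyz': array([0.14208288, 0.66299358, 0.373126  ]), 'attitude': array([2.34384996, 1.69751366, 0.24843797])}
```

View pics/side0.png

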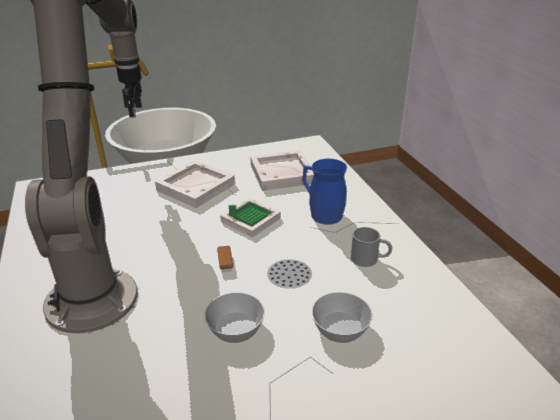

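View pics/top0.png

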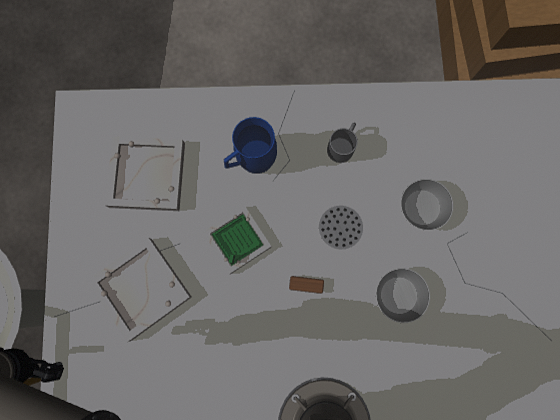

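View pics/wrist0.png

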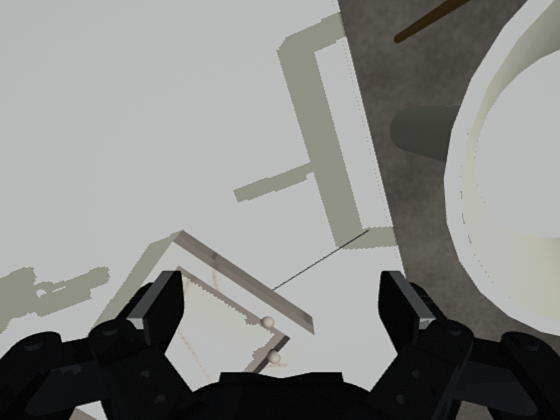

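The top view shows the bowls at (427,205) and (403,295), the grating at (341,227), the green tray and smallest base at (238,240) with the lug on the left, the jug at (255,145), the mug at (342,145) and the brush at (307,284).

```bash
cat > h.py <<'E'
import numpy as np, cv2
from scipy.spatial.transform import Rotation as R
from bench import r, imaging
def ray(cam,px,info=None):
    i=info or imaging.camera_info(cam); K=i["camera_matrix"]
    d=R.from_rotvec(i["attitude"]).apply(np.linalg.inv(K)@np.array([px[0],px[1],1.])); return i["xyz"],d
def onz(cam,px,z,info=None):
    o,d=ray(cam,px,info); return o+d*(z-o[2])/d[2]
def proj(cam,p,info=None):
    i=info or imaging.camera_info(cam); q=R.from_rotvec(i["attitude"]).inv().apply(np.atleast_2d(p)-i["xyz"]); q=q@i["camera_matrix"].T
    return q[:,:2]/q[:,2:]
def tri(pxs):
    A=np.zeros((3,3));b=np.zeros(3)
    for c,p in pxs:
        o,d=ray(c,p); d=d/np.linalg.norm(d); M=np.eye(3)-np.outer(d,d); A+=M;b+=M@o
    x=np.linalg.solve(A,b); return x
def tool():
    o=r.get_obs(); return o["tcp_pos"],R.from_rotvec(o["orientation"]),o
E
python3 - <<'E'
from h import *
np.set_printoptions(precision=4,suppress=True)
Z=dict(bowl=0,drain_center=0,stone_base=0,tray_lug=.05,tray_far_corner=.014,tray_center=.022,mug=0,jug=0,nail_brush=0)
for c in ["top","side"]:
    imaging.grab_frame(c)
    for q in Z:
        for d in imaging.tip_of(c,q)[:3]:
            print(c,q,round(d["conf"],2),np.round(d["position"],1),onz(c,d["position"],Z[q]))
print(r.get_obs()["clock"])
E
```

```text
top bowl 0.93 [399.4 292.7] [ 0.3387 -0.2198  0.    ]
top bowl 0.89 [422.  205.9] [ 0.5778 -0.299   0.    ]
top drain_center 0.97 [340.3 228.2] [ 0.5205 -0.0664  0.    ]
top stone_base 0.91 [143.7 173.1] [0.6928 0.4854 0.    ]
top stone_base 0.75 [139.9 288.6] [0.3681 0.4893 0.    ]
top tray_lug 0.76 [231.4 259.2] [0.4381 0.2335 0.05  ]
top tray_far_corner 0.85 [242.8 216.3] [0.5589 0.2042 0.014 ]
top tray_center 0.9 [238.5 238.8] [0.4955 0.2162 0.022 ]
top mug 0.83 [338.6 149. ] [ 0.7495 -0.0719  0.    ]
top jug 0.71 [256.8 153.6] [0.7419 0.1628 0.    ]
top nail_brush 0.86 [307.9 279.6] [0.3806 0.0289 0.    ]
side bowl 0.6 [341.2 327.2] [ 0.5753 -0.3006  0.    ]
side drain_center 0.73 [288.9 274.1] [ 0.5215 -0.0727 -0.    ]
side stone_base 0.66 [196.8 188. ] [0.3699 0.4745 0.    ]
side stone_base 0.62 [249.7 220.4] [0.4912 0.2167 0.    ]
side stone_base 0.59 [284.3 174.4] [0.6939 0.4657 0.    ]
side tray_lug 0.82 [234.1 206.9] [0.4471 0.2338 0.05  ]
side tray_lug 0.41 [272.  214.3] [0.5467 0.1547 0.05  ]
side tray_far_corner 0.76 [273.3 217. ] [0.5621 0.1906 0.014 ]
side tray_center 0.76 [248.7 218. ] [0.4838 0.1991 0.022 ]
side mug 0.93 [364.4 257.3] [ 0.751  -0.0727  0.    ]
side jug 0.58 [325.6 213.9] [0.7342 0.1723 0.    ]
side nail_brush 0.67 [225.  264.1] [0.3649 0.027  0.    ]
1.15
```

```bash
python3 - <<'E'
import cv2
a=cv2.imread("pics/top0.png")[190:290,190:290];b=cv2.imread("pics/side0.png")[185:245,205:305]
import numpy as np
a=cv2.resize(a,None,fx=4,fy=4,interpolation=cv2.INTER_CUBIC);a=cv2.convertScaleAbs(a,alpha=1.6)
b=cv2.resize(b,(400,240),interpolation=cv2.INTER_CUBIC);b=np.vstack([b,np.zeros((160,400,3),np.uint8)])
cv2.imwrite("pics/z0.png",np.hstack([a,b]))
E
```

```text
(no output)
```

View pics/z0.png

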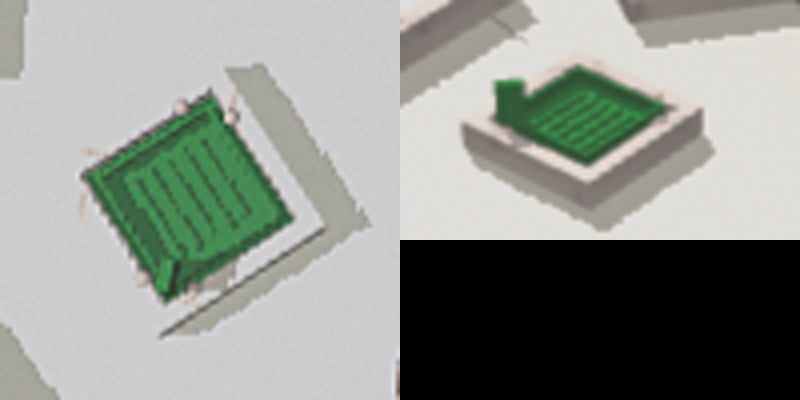

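```bash
python3 - <<'E'
from h import *
np.set_printoptions(precision=4,suppress=True)
p,T,o=tool(); print(T.as_matrix())
from scipy.optimize import least_squares
for c in ["top","side"]:
    imaging.grab_frame(c)
    for q,z,R0 in [("drain_center",0,.062),("bowl",.05,.072)]:
      for d in (imaging.cut_out(c,q)+[]) [:3]:
        m=d["region"].astype(np.uint8); cs,_=cv2.findContours(m,cv2.RETR_EXTERNAL,cv2.CHAIN_APPROX_NONE)
        k=max(cs,key=cv2.contourArea)[:,0]
        h=cv2.convexHull(k)[:,0]; 
        P=np.array([onz(c,x,z) for x in k])
        s=least_squares(lambda v:np.hypot(P[:,0]-v[0],P[:,1]-v[1])-v[2],[*P[:,:2].mean(0),R0],loss="soft_l1",f_scale=.002)
        print(c,q,d["conf"],d["position"],m.sum(),s.x,s.cost)
print(r.get_obs()["clock"])
E
```

```text
[[-0.9496  0.3134 -0.    ]
 [ 0.3134  0.9496  0.    ]
 [ 0.      0.     -1.    ]]
top drain_center 0.64 [337.0, 227.4] 1500 [ 0.5243 -0.067   0.06  ] 5.316513324452471e-05
top drain_center 0.19 [341.6, 143.2] 849 [ 0.763  -0.0819  0.0475] 0.0009122671384469727
top bowl 0.94 [402.1, 292.7] 2272 [ 0.3317 -0.2152  0.0691] 3.91875651553258e-05
top bowl 0.91 [426.0, 203.6] 2134 [ 0.5734 -0.2972  0.0701] 4.695435012900547e-05
side drain_center 0.71 [289.8, 271.1] 983 [ 0.5235 -0.0694  0.059 ] 7.06547283337581e-05
side bowl 0.93 [235.8, 315.2] 2351 [ 0.3302 -0.2257  0.0758] 0.0008900101012553061
side bowl 0.83 [344.4, 316.7] 2274 [ 0.5707 -0.3077  0.0741] 0.0008963538664649925
1.45
```

```bash
cat >> h.py <<'E'
np.set_printoptions(precision=4,suppress=True)
def to(w,Rt=None):
    p,T,o=tool(); s=T.inv().apply(np.array(w)-p)*100
    rv=(T.inv()*Rt).as_rotvec(degrees=True) if Rt is not None else np.zeros(3)
    print("xyz",np.round(s,2),"rot",np.round(rv,1),"| tcp",p,"F",o["contact_force"],"w",round(o["grip_width"],4),"t",o["clock"])
    return s,rv
def down(yang):  # tool down, tool y at world angle yang deg
    a=np.radians(yang); y=np.array([np.cos(a),np.sin(a),0]); z=np.array([0,0,-1.]); x=np.cross(y,z)
    return R.from_matrix(np.c_[x,y,z])
E
python3 -c "
from h import *
to([.48,.25,.27],down(102.4)); to([.574,-.298,.2],down(102.4))"
```

```text
xyz [-37.75 -28.72  -3.87] rot [  0.    0.  -30.7] | tcp [0.2116 0.641  0.2313] F [ 0.096   0.3261 -0.3115] w 0.0855 t 1.45
xyz [-63.85 -77.81   3.13] rot [  0.    0.  -30.7] | tcp [0.2116 0.641  0.2313] F [ 0.096   0.3261 -0.3115] w 0.0855 t 1.45
```

Request:
jog_arm(rows=[{"xyz":[-37.8,-28.7,-4],"delta_rot":[0,0,-30.7],"fingers":1},{"xyz":[-37.8,-28.7,-4],"delta_rot":[0,0,-30.7],"fingers":1},{"xyz":[-37.8,-28.7,-4],"delta_rot":[0,0,-30.7],"fingers":1},{"xyz":[-37.8,-28.7,-4],"delta_rot":[0,0,-30.7],"fingers":1},{"xyz":[-37.8,-28.7,-4],"delta_rot":[0,0,-30.7],"fingers":1}])

```text
clock: 1.87
tcp_pos: [0.3301, 0.4682, 0.249]
orientation: [-0.351, 3.122, 0.0]
contact_force: [-0.0, 0.3, 0.4]
grip_width: 0.0255
```

```bash
python3 -c "
from h import *
to([.48,.25,.27],down(102.4)); to([.574,-.298,.2],down(102.4))"
```

```text
xyz [ -9.78 -24.6   -2.1 ] rot [0.  0.  0.4] | tcp [0.3301 0.4682 0.249 ] F [-0.008   0.3163  0.3821] w 0.0255 t 1.8667
xyz [ -6.79 -80.12   4.89] rot [0.  0.  0.4] | tcp [0.3301 0.4682 0.249 ] F [-0.008   0.3163  0.3821] w 0.0255 t 1.8667
```

Request:
jog_arm(rows=[{"xyz":[-9,-80,2],"delta_rot":[0,0,0.4],"fingers":1},{"xyz":[-9,-80,2],"delta_rot":[0,0,0.4],"fingers":1},{"xyz":[-9,-80,2],"delta_rot":[0,0,0.4],"fingers":1},{"xyz":[-9,-80,2],"delta_rot":[0,0,0.4],"fingers":1},{"xyz":[-9,-80,2],"delta_rot":[0,0,0.4],"fingers":1}])

```text
clock: 2.28
tcp_pos: [0.3983, 0.2714, 0.2439]
orientation: [-0.34, 3.122, 0.001]
contact_force: [1.6, 0.1, 0.1]
grip_width: -0.0004
```

```bash
python3 -c "
from h import *
to([.574,-.298,.2],down(102.4))"
```

```text
xyz [ -4.92 -59.39   4.36] rot [0.  0.1 0. ] | tcp [0.3983 0.2714 0.2439] F [1.5983 0.1164 0.0899] w -0.0004 t 2.2833
```

Request:
jog_arm(rows=[{"xyz":[-4.9,-59.4,3],"delta_rot":[0,0,0],"fingers":1},{"xyz":[-4.9,-59.4,3],"delta_rot":[0,0,0],"fingers":1},{"xyz":[-4.9,-59.4,3],"delta_rot":[0,0,0],"fingers":1},{"xyz":[-4.9,-59.4,3],"delta_rot":[0,0,0],"fingers":1},{"xyz":[-4.9,-59.4,3],"delta_rot":[0,0,0],"fingers":1}])

```text
clock: 2.7
tcp_pos: [0.4594, 0.0725, 0.2336]
orientation: [-0.34, 3.121, 0.002]
contact_force: [0.6, 0.0, 0.4]
grip_width: 0.0001
```

```bash
python3 -c "
from h import *
to([.574,-.298,.1],down(102.4))"
```

```text
xyz [ -3.2  -38.66  13.32] rot [0.1 0.1 0. ] | tcp [0.4594 0.0725 0.2336] F [0.6399 0.0419 0.3864] w 0.0001 t 2.7
```

Request:
jog_arm(rows=[{"xyz":[-3.2,-38.7,8],"delta_rot":[0,0,0],"fingers":1},{"xyz":[-3.2,-38.7,8],"delta_rot":[0,0,0],"fingers":1},{"xyz":[-3.2,-38.7,8],"delta_rot":[0,0,0],"fingers":1},{"xyz":[-3.2,-38.7,8],"delta_rot":[0,0,0],"fingers":1},{"xyz":[-3.2,-38.7,8],"delta_rot":[0,0,0],"fingers":1}])

```text
clock: 3.12
tcp_pos: [0.5196, -0.1225, 0.1913]
orientation: [-0.34, 3.12, 0.002]
contact_force: [1.0, 0.5, 0.9]
grip_width: 0.0001
```

```bash
python3 -c "
from h import *
to([.574,-.298,.1],down(102.4))"
```

```text
xyz [ -1.5  -18.32   9.12] rot [0.1 0.2 0. ] | tcp [ 0.5196 -0.1225  0.1913] F [0.9892 0.4832 0.931 ] w 0.0001 t 3.1167
```

Request:
jog_arm(rows=[{"xyz":[-1.5,-18.3,9],"delta_rot":[0,0,0],"fingers":1},{"xyz":[-1.5,-18.3,9],"delta_rot":[0,0,0],"fingers":1},{"xyz":[-1.5,-18.3,9],"delta_rot":[0,0,0],"fingers":1},{"xyz":[-1.5,-18.3,9],"delta_rot":[0,0,0],"fingers":1},{"xyz":[-1.5,-18.3,9],"delta_rot":[0,0,0],"fingers":1}])

```text
clock: 3.53
tcp_pos: [0.5743, -0.2998, 0.1002]
orientation: [-0.34, 3.12, 0.002]
contact_force: [1.0, 1.0, 0.7]
grip_width: 0.0001
```

```bash
python3 -c "
from h import *
to([.574,-.298,.014],down(102.4))
f=np.hstack([imaging.grab_frame('wrist')]);cv2.imwrite('pics/w1.png',f)"
```

```text
xyz [0.02 0.18 8.62] rot [0.  0.2 0. ] | tcp [ 0.5743 -0.2998  0.1002] F [0.9975 0.9766 0.6632] w 0.0001 t 3.5333
```

View pics/w1.png

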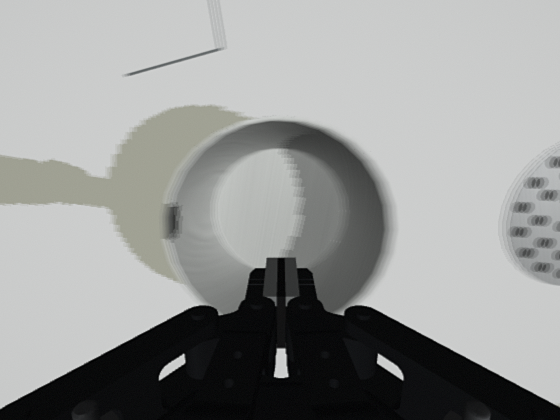

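```bash
python3 -c "
from h import *
p,T,o=tool()
for px in [(205,322),(160,310),(190,308),(215,308),(250,270),(268,258),(298,258),(360,322)]:
    c,d=ray('wrist',px); c=T.inv().apply(c-p);d=T.inv().apply(d)
    for X in (-.011,0,.011): print(px,X,(c+d*(X-c[0])/d[0])*1000)
"
```

```text
(205, 322) -0.011 [-11.     -32.5272 -21.4699]
(205, 322) 0 [  0.     -28.387  -37.2777]
(205, 322) 0.011 [ 11.     -24.2468 -53.0855]
(160, 310) -0.011 [-11.     -54.5625 -12.5782]
(160, 310) 0 [  0.     -47.5459 -29.5467]
(160, 310) 0.011 [ 11.     -40.5292 -46.5152]
(190, 308) -0.011 [-11.     -41.5824 -10.9606]
(190, 308) 0 [  0.     -36.2602 -28.1403]
(190, 308) 0.011 [ 11.     -30.9379 -45.3199]
(215, 308) -0.011 [-11.     -30.3003 -10.9407]
(215, 308) 0 [  0.     -26.4508 -28.123 ]
(215, 308) 0.011 [ 11.     -22.6013 -45.3052]
(250, 270) -0.011 [-11.     -17.8416  27.1363]
(250, 270) 0 [  0.     -15.6184   4.9836]
(250, 270) 0.011 [ 11.     -13.3953 -17.1692]
(268, 258) -0.011 [-11.      -8.3248  43.3304]
(268, 258) 0 [ 0.     -7.3439 19.0637]
(268, 258) 0.011 [11.     -6.3631 -5.203 ]
(298, 258) -0.011 [-11.       9.9132  43.3797]
(298, 258) 0 [ 0.      8.5134 19.1066]
(298, 258) 0.011 [11.      7.1135 -5.1665]
(360, 322) -0.011 [-11.      32.8124 -21.3664]
(360, 322) 0 [  0.      28.4233 -37.1877]
(360, 322) 0.011 [ 11.      24.0342 -53.009 ]
```

Request:
jog_arm(rows=[{"xyz":[0,0.1,4],"delta_rot":[0,0,0],"fingers":1},{"xyz":[0,0.2,7],"delta_rot":[0,0,0],"fingers":1},{"xyz":[0,0.2,7.8],"delta_rot":[0,0,0],"fingers":1},{"xyz":[0,2.0,7.8],"delta_rot":[0,0,0],"fingers":1},{"xyz":[0,4.0,7.8],"delta_rot":[0,0,0],"fingers":1}])

```text
clock: 4.0
tcp_pos: [0.564, -0.2696, 0.0188]
orientation: [0.327, -3.123, 0.007]
contact_force: [0.0, 0.7, 0.8]
grip_width: -0.0001
```

```bash
python3 -c "
from h import *
to([.5132,-.0211,.022],down(102.4))
f=np.hstack([imaging.grab_frame('wrist')]);cv2.imwrite('pics/w2.png',f)"
```

```text
xyz [-0.18 25.37 -0.43] rot [-0.2 -0.1 -0.4] | tcp [ 0.564  -0.2696  0.0188] F [0.0021 0.7119 0.7874] w -0.0001 t 4.0
```

View pics/w2.png

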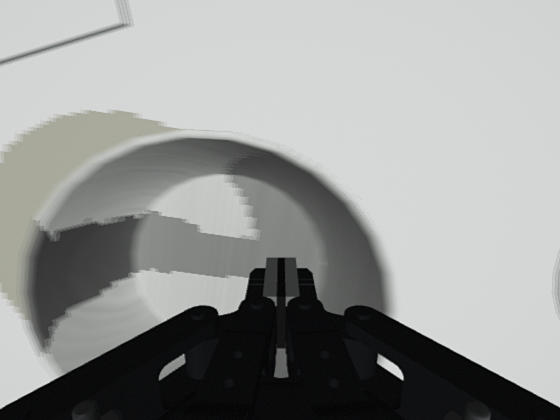

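The shut fingers (tip at about (282,260)) are inside the bowl, still clear of its leading right-hand wall. Next I drag.

Request:
jog_arm(rows=[{"xyz":[0,1.2,-0.3],"delta_rot":[0,0,0],"fingers":1},{"xyz":[0,2.6,-0.4],"delta_rot":[0,0,0],"fingers":1},{"xyz":[-0.1,4.2,-0.4],"delta_rot":[0,0,0],"fingers":1},{"xyz":[-0.1,5.8,-0.4],"delta_rot":[0,0,0],"fingers":1},{"xyz":[-0.1,7.4,-0.4],"delta_rot":[0,0,0],"fingers":1}])

```text
clock: 4.47
tcp_pos: [0.5501, -0.1899, 0.0241]
orientation: [-0.335, 3.123, -0.001]
contact_force: [-0.5, -1.2, 1.4]
grip_width: -0.0001
```

```bash
python3 -c "
from h import *
to([.5132,-.0211,.022],down(102.4))"
```

```text
xyz [ 0.02 17.28  0.2 ] rot [-0.   0.  -0.1] | tcp [ 0.5501 -0.1899  0.0241] F [-0.496  -1.1577  1.4206] w -0.0001 t 4.4667
```

Request:
jog_arm(rows=[{"xyz":[0,1.8,0.2],"delta_rot":[0,0,0],"fingers":1},{"xyz":[0,3.8,0.2],"delta_rot":[0,0,0],"fingers":1},{"xyz":[0,6,0.2],"delta_rot":[0,0,0],"fingers":1},{"xyz":[0,8.2,0.2],"delta_rot":[0,0,0],"fingers":1},{"xyz":[0,10.2,0.2],"delta_rot":[0,0,0],"fingers":1}])

```text
clock: 4.88
tcp_pos: [0.529, -0.0888, 0.0234]
orientation: [-0.335, 3.12, -0.002]
contact_force: [0.6, -2.4, 1.7]
grip_width: -0.0002
```

Request:
jog_arm(rows=[{"xyz":[0,1.4,0],"delta_rot":[0,0,0],"fingers":1},{"xyz":[0,2.6,0],"delta_rot":[0,0,0],"fingers":1},{"xyz":[0,3.5,0],"delta_rot":[0,0,0],"fingers":1},{"xyz":[0,4.2,0],"delta_rot":[0,0,0],"fingers":1},{"xyz":[0,4.5,0],"delta_rot":[0,0,0],"fingers":1}])

```text
clock: 5.3
tcp_pos: [0.5196, -0.0442, 0.0237]
orientation: [-0.336, 3.119, -0.002]
contact_force: [0.7, -2.7, 1.8]
grip_width: -0.0002
```

```bash
cat >> h.py <<'E'
from scipy.optimize import least_squares
def bowlfit(c,tag):
    im=imaging.grab_frame(c); cv2.imwrite(f'pics/{tag}.png',im)
    for d in imaging.cut_out(c,"bowl")[:3]:
        m=d["region"].astype(np.uint8); cs,_=cv2.findContours(m,cv2.RETR_EXTERNAL,cv2.CHAIN_APPROX_NONE)
        k=max(cs,key=cv2.contourArea)[:,0]
        P=np.array([onz(c,x,.05) for x in k])
        s=least_squares(lambda v:np.hypot(P[:,0]-v[0],P[:,1]-v[1])-.071,[*P[:,:2].mean(0)],loss="soft_l1",f_scale=.002)
        print(c,"bowl",d["conf"],d["position"],m.sum(),s.x,s.cost)
    for d in imaging.tip_of(c,"bowl")[:3]: print("tip",d["conf"],d["position"],onz(c,d["position"],0))
E
python3 -c "
from h import *
to([.5132,-.0211,.022],down(102.4))
bowlfit('top','t3')
bowlfit('side','s3')"
```

```text
xyz [0.14 2.39 0.17] rot [-0.1  0.2 -0.1] | tcp [ 0.5196 -0.0442  0.0237] F [ 0.7118 -2.6879  1.779 ] w -0.0002 t 5.3
top bowl 0.82 [402.6, 294.8] 2260 [ 0.3316 -0.2167] 0.0006307328522307787
top bowl 0.61 [373.2, 220.8] 138 [ 0.5391 -0.089 ] 0.00042826837025867066
tip 0.75 [400.1, 296.1] [ 0.3295 -0.2212  0.    ]
tip 0.24 [243.9, 219.3] [0.5526 0.2023 0.    ]
side bowl 0.61 [301.1, 269.3] 1551 [ 0.5328 -0.1171] 0.0025344832090618144
side bowl 0.57 [233.1, 316.9] 2463 [ 0.331  -0.2248] 0.0016504909743527464
tip 0.93 [235.0, 327.7] [ 0.3307 -0.2195  0.    ]
tip 0.89 [298.0, 277.0] [ 0.541  -0.0922  0.    ]
tip 0.73 [248.1, 220.7] [0.4859 0.2167 0.    ]
```

View pics/t3.png

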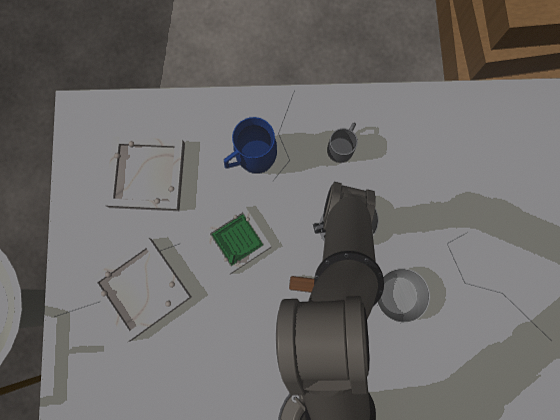

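View pics/s3.png

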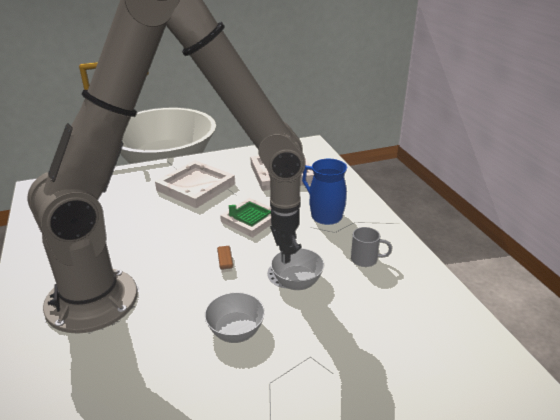

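```bash
python3 -c "
from h import *
to([.513,-.053,.022],down(102.4))
to([.4975,-.032,.022],down(102.4))
"
```

```text
xyz [ 0.82 -0.57  0.14] rot [-0.1  0.2 -0.2] | tcp [ 0.5198 -0.0457  0.0234] F [ 0.4092 -1.5762  2.7689] w -0.0003 t 5.6
xyz [1.89 1.81 0.13] rot [-0.1  0.2 -0.2] | tcp [ 0.5198 -0.0457  0.0234] F [ 0.4092 -1.5762  2.7689] w -0.0003 t 5.6
```

Request:
jog_arm(rows=[{"xyz":[0.8,-0.6,0.1],"delta_rot":[0,0,0],"fingers":1},{"xyz":[1.1,0.0,0.1],"delta_rot":[0,0,0],"fingers":1},{"xyz":[1.4,0.7,0.1],"delta_rot":[0,0,0],"fingers":1},{"xyz":[1.7,1.4,0.1],"delta_rot":[0,0,0],"fingers":1},{"xyz":[1.9,1.8,0.1],"delta_rot":[0,0,0],"fingers":1}])

```text
clock: 6.02
tcp_pos: [0.4964, -0.0307, 0.0221]
orientation: [-0.335, 3.121, -0.001]
contact_force: [0.3, -1.5, 0.3]
grip_width: -0.0
```

```bash
python3 -c "
from h import *
to([.4975,-.032,.022],down(102.4))
bowlfit('side','s4')
cv2.imwrite('pics/w4.png',imaging.grab_frame('wrist'))"
```

```text
xyz [-0.08 -0.15  0.01] rot [-0.1  0.2 -0.1] | tcp [ 0.4964 -0.0307  0.0221] F [ 0.3441 -1.5344  0.3361] w -0.0 t 6.0167
side bowl 0.77 [235.6, 314.8] 2254 [ 0.3319 -0.2232] 0.0009582888283630065
side bowl 0.69 [293.6, 264.5] 1499 [ 0.5176 -0.0989] 0.0024005845309324906
tip 0.87 [237.6, 328.2] [ 0.3363 -0.2231  0.    ]
tip 0.69 [289.7, 277.3] [ 0.5191 -0.0861  0.    ]
```

View pics/w4.png

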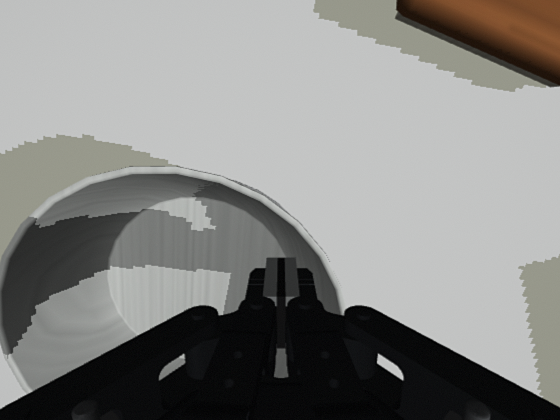

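Request:
jog_arm(rows=[{"xyz":[-0.4,-1,0],"delta_rot":[0,0,0],"fingers":1},{"xyz":[-0.5,-1.5,-2],"delta_rot":[0,0,0],"fingers":1},{"xyz":[-0.5,-1.5,-6],"delta_rot":[0,0,0],"fingers":1},{"xyz":[-0.5,-1.5,-10],"delta_rot":[0,0,0],"fingers":1},{"xyz":[-0.5,2,-12],"delta_rot":[0,0,0],"fingers":1}])

```text
clock: 6.63
tcp_pos: [0.501, -0.018, 0.1468]
orientation: [-0.317, 3.115, -0.008]
contact_force: [1.6, -1.2, 0.5]
grip_width: -0.0001
```

Request:
jog_arm(rows=[{"xyz":[0,3,-1],"delta_rot":[0,0,7],"fingers":0.5},{"xyz":[0,7,-1],"delta_rot":[0,0,14],"fingers":0.5},{"xyz":[0,11,-1],"delta_rot":[0,0,20],"fingers":0.5},{"xyz":[0,15,-1],"delta_rot":[0,0,25],"fingers":0.5},{"xyz":[0,17,-1],"delta_rot":[0,0,30],"fingers":0.5}])

```text
clock: 7.05
tcp_pos: [0.4664, 0.1518, 0.1562]
orientation: [0.504, 3.089, -0.001]
contact_force: [-0.1, 0.6, -0.0]
grip_width: 0.0424
```

```bash
python3 -c "
from h import *
to([.443,.234,.15],down(73))
bowlfit('top','t5')
bowlfit('side','s5')
cv2.imwrite('pics/w5.png',imaging.grab_frame('wrist'))"
```

```text
xyz [4.84 7.05 0.57] rot [ 0.1  0.7 -1.5] | tcp [0.4664 0.1518 0.1562] F [-0.0773  0.6015 -0.0388] w 0.0424 t 7.05
top bowl 0.95 [342.5, 224.7] 2176 [ 0.5215 -0.0703] 0.00011624077085285666
top bowl 0.93 [401.2, 296.0] 2373 [ 0.3327 -0.216 ] 7.452226353617516e-05
tip 0.85 [341.5, 229.0] [ 0.5182 -0.0697  0.    ]
tip 0.76 [397.7, 294.9] [ 0.3329 -0.2148  0.    ]
side bowl 0.75 [291.4, 266.9] 1745 [ 0.5187 -0.0814] 0.0019395866496280188
side bowl 0.68 [238.8, 316.8] 2318 [ 0.3311 -0.2231] 0.00128347011958429
tip 0.95 [237.5, 328.4] [ 0.3359 -0.2237  0.    ]
tip 0.6 [288.1, 275.1] [ 0.518  -0.0759  0.    ]
```

View pics/t5.png

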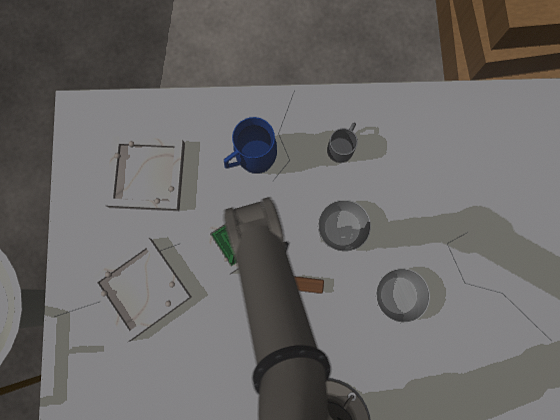

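View pics/s5.png

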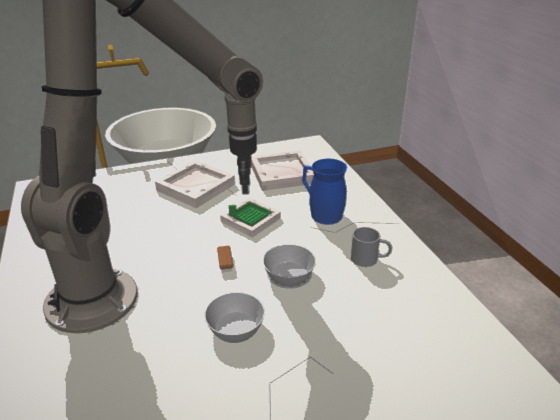

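View pics/w5.png

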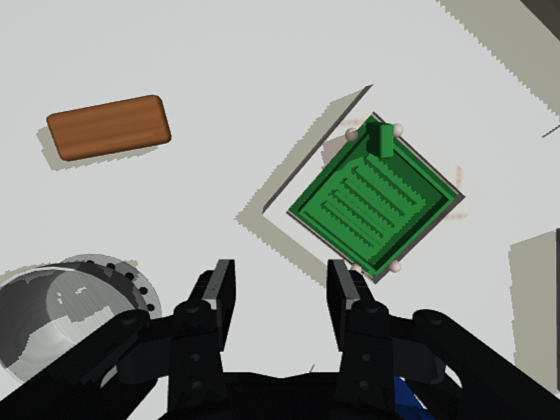

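```bash
python3 -c "
from h import *
Z=dict(tray_lug=.05,tray_far_corner=.014,tray_center=.022,stone_base=0)
for q in Z:
  for d in imaging.tip_of('wrist',q)[:2]: print(q,d['conf'],d['position'],onz('wrist',d['position'],Z[q]))
# manual: lug top corners z=.060
for px in [(366,123),(393,125),(391,157),(368,153)]: print('lug?',onz('wrist',px,.06))
for px in [(369,112),(464,197),(375,278),(289,211)]: print('rim',onz('wrist',px,.030))
"
python3 - <<'E'
import cv2
a=cv2.imread('pics/w5.png')[80:300,220:490]
cv2.imwrite('pics/z5.png',cv2.resize(a,None,fx=2.7,fy=2.7,interpolation=cv2.INTER_CUBIC))
E
```

```text
tray_lug 0.6 [380.1, 140.9] [0.4402 0.2316 0.05  ]
tray_lug 0.54 [372.3, 204.0] [0.4851 0.2148 0.05  ]
tray_far_corner 0.78 [369.2, 271.0] [0.561  0.2031 0.014 ]
tray_center 0.75 [372.1, 204.0] [0.4949 0.2202 0.022 ]
lug? [0.4233 0.2234 0.06  ]
lug? [0.4304 0.2407 0.06  ]
lug? [0.4516 0.2346 0.06  ]
lug? [0.4437 0.2197 0.06  ]
rim [0.4195 0.2342 0.03  ]
rim [0.51   0.2928 0.03  ]
rim [0.5599 0.2051 0.03  ]
rim [0.4758 0.1513 0.03  ]
```

View pics/z5.png

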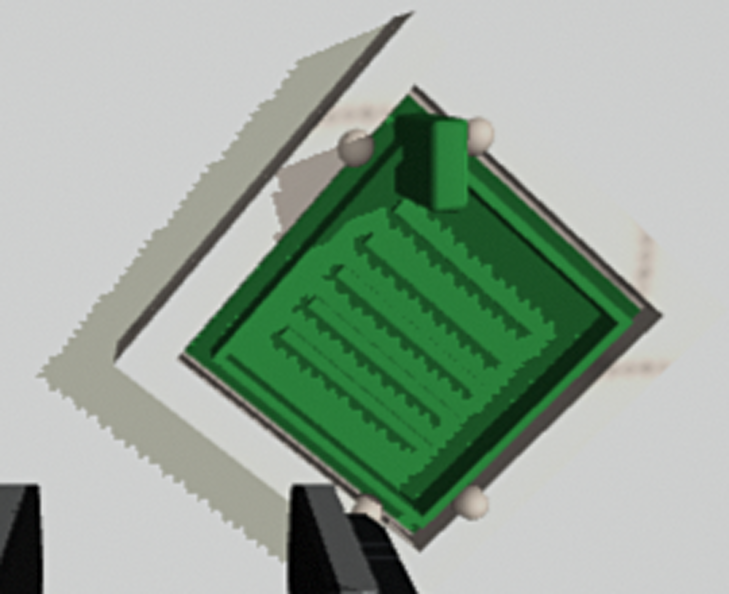

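```bash
python3 -c "
from h import *
a=onz('wrist',(386.5,124.5),.06);b=onz('wrist',(387,156.5),.06)
print(a,b,(a+b)/2,np.degrees(np.arctan2(*(a-b)[1::-1])),np.linalg.norm(a-b))
a=onz('wrist',(381,140.5),.06);b=onz('wrist',(393,140.5),.06);print(a,b)
L=np.array([.4405,.232]);
for F in [(.561,.203),(.5589,.2042),(.5621,.1906)]:
  d=L-np.array(F); print(np.degrees(np.arctan2(d[1],d[0])),np.linalg.norm(d))
"

```

```text
[0.4287 0.2366 0.06  ] [0.4503 0.2319 0.06  ] [0.4395 0.2342 0.06  ] 167.96252802779426 0.022105709156081347
[0.4381 0.2305 0.06  ] [0.4407 0.2384 0.06  ]
166.46830514883587 0.12394050992310791
166.78645549690302 0.12161989968750998
161.19831805950167 0.12845434986795898
```

```bash
cat >> h.py <<'E'
UA=166.4
u=np.array([np.cos(np.radians(UA)),np.sin(np.radians(UA)),0]); ez=np.array([0,0,1.])
def tilt(t,yang=UA-90): return down(yang)*R.from_rotvec([0,np.radians(t),0])
E
python3 -c "
from h import *
print(tool()[2]['joints'])
to([.4443,.2325,.12],tilt(-20))
"

```

```text
[-0.8627  0.2849  0.503   2.0973 -0.1806  0.7926  0.998 ]
xyz [4.88 7.35 3.52] rot [ -0.9 -19.3  -4.8] | tcp [0.4669 0.1474 0.1558] F [ 0.0542  0.1157 -0.024 ] w 0.0425 t 7.6
```

Request:
jog_arm(rows=[{"xyz":[1,1.5,0.5],"delta_rot":[0,-4,-1],"fingers":0.65},{"xyz":[2.2,3,1.5],"delta_rot":[0,-9,-2],"fingers":0.65},{"xyz":[3.5,5,2.5],"delta_rot":[-0.5,-14,-3],"fingers":0.65},{"xyz":[4.6,6.8,3.5],"delta_rot":[-0.9,-18,-4.5],"fingers":0.65},{"xyz":[4.9,7.35,3.5],"delta_rot":[-0.9,-19.3,-4.8],"fingers":0.65}])

```text
clock: 8.02
tcp_pos: [0.441, 0.2356, 0.1185]
orientation: [0.319, 2.775, -0.058]
contact_force: [-1.3, -0.0, -0.4]
grip_width: 0.0299
```

```bash
python3 -c "
from h import *
print(tool()[2]['joints'])
to([.4443,.2325,.12],tilt(-20))
to([.4443,.2325,.038],tilt(-20))
cv2.imwrite('pics/w6.png',imaging.grab_frame('wrist'))
for d in imaging.tip_of('wrist','tray_lug')[:2]: print(d['conf'],d['position'],onz('wrist',d['position'],.05))
for d in imaging.tip_of('wrist','tray_far_corner')[:2]: print(d['conf'],d['position'],onz('wrist',d['position'],.014))
"

```

```text
[-1.3707  0.316   0.6567  2.2863  0.2471  0.4174  0.3676]
xyz [-0.42 -0.23 -0.01] rot [0.1 0.  0.4] | tcp [0.441  0.2356 0.1185] F [-1.35   -0.0281 -0.3802] w 0.0299 t 8.0167
xyz [ 2.39 -0.22  7.7 ] rot [0.1 0.  0.4] | tcp [0.441  0.2356 0.1185] F [-1.35   -0.0281 -0.3802] w 0.0299 t 8.0167
0.8 [278.2, 193.3] [0.4418 0.2321 0.05  ]
0.97 [277.5, 281.4] [0.5631 0.2007 0.014 ]
```

View pics/w6.png

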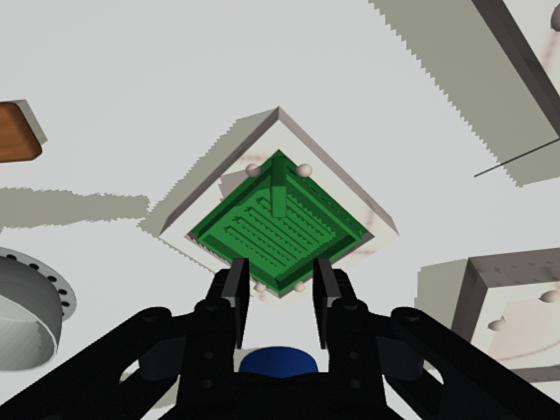

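Request:
jog_arm(rows=[{"xyz":[0.4,-0.2,2],"delta_rot":[0,0,0.4],"fingers":0.65},{"xyz":[1.0,-0.2,4],"delta_rot":[0,0,0.4],"fingers":0.65},{"xyz":[1.7,-0.2,5.8],"delta_rot":[0,0,0.4],"fingers":0.65},{"xyz":[2.2,-0.2,7.1],"delta_rot":[0,0,0.4],"fingers":0.65},{"xyz":[2.4,-0.2,7.6],"delta_rot":[0,0,0.4],"fingers":0.65}])

```text
clock: 8.58
tcp_pos: [0.4473, 0.2277, 0.0394]
orientation: [0.343, 2.775, -0.061]
contact_force: [0.3, 0.4, -1.0]
grip_width: 0.0304
```

```bash
python3 -c "
from h import *
print(tool()[2]['joints'])
to([.4443,.2325,.038],tilt(-20))
cv2.imwrite('pics/w7.png',imaging.grab_frame('wrist'))
a=imaging.grab_frame('side');cv2.imwrite('pics/s7.png',cv2.resize(a[150:250,190:310],None,fx=4,fy=4))
"

```

```text
[-1.2491  0.503   0.5591  2.3178  0.1763  0.2038  0.3833]
xyz [ 0.43  0.39 -0.  ] rot [-0.2 -0.1 -0.5] | tcp [0.4473 0.2277 0.0394] F [ 0.3414  0.4008 -1.0236] w 0.0304 t 8.5833
```

View pics/w7.png

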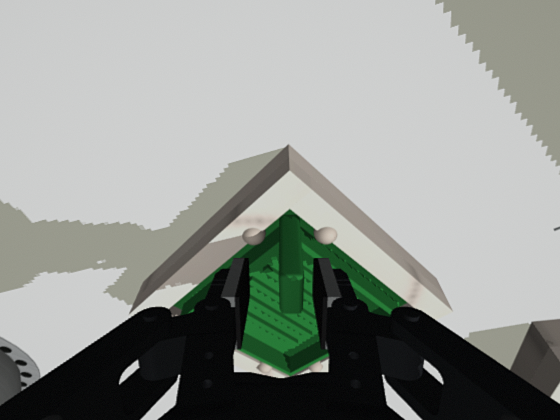

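View pics/s7.png

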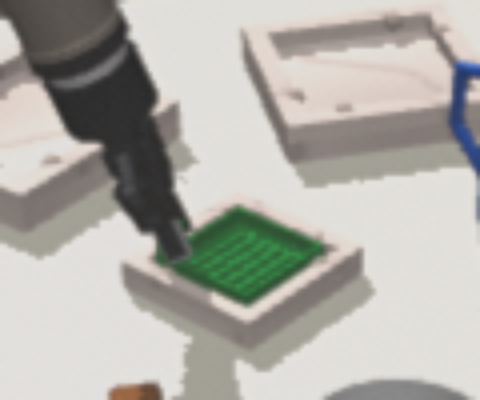

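```bash
python3 -c "
from h import *
to([.4443,.2323,.0375],tilt(-15))
"

```

```text
xyz [0.46 0.32 0.13] rot [-0.1  4.9 -0.4] | tcp [0.4473 0.2283 0.0403] F [ 0.4345 -0.7397 -0.2822] w 0.0295 t 8.6833
```

Request:
jog_arm(rows=[{"xyz":[0.2,0.1,0.0],"delta_rot":[0,2.5,-0.4],"fingers":0.65},{"xyz":[0.4,0.3,0.1],"delta_rot":[0,5,-0.4],"fingers":0.65},{"xyz":[0.5,0.3,0.15],"delta_rot":[0,5,-0.4],"fingers":0.65},{"xyz":[0.5,0.3,0.15],"delta_rot":[0,5,-0.4],"fingers":0.65},{"xyz":[0.5,0.3,0.15],"delta_rot":[0,5,-0.4],"fingers":0.65}])

```text
clock: 9.1
tcp_pos: [0.4443, 0.2319, 0.0378]
orientation: [0.345, 2.861, -0.047]
contact_force: [-1.1, 0.4, 0.4]
grip_width: 0.0299
```

```bash
python3 -c "
from h import *
print(tool()[2]['joints'])
to([.4443,.2323,.0375],tilt(-15))
cv2.imwrite('pics/w8.png',imaging.grab_frame('wrist'))
"

```

```text
[-1.082   0.4703  0.4028  2.2709  0.1326  0.2872  0.4743]
xyz [0.02 0.04 0.02] rot [-0.1 -0.  -0.1] | tcp [0.4443 0.2319 0.0378] F [-1.1481  0.4166  0.3833] w 0.0299 t 9.1
```

View pics/w8.png

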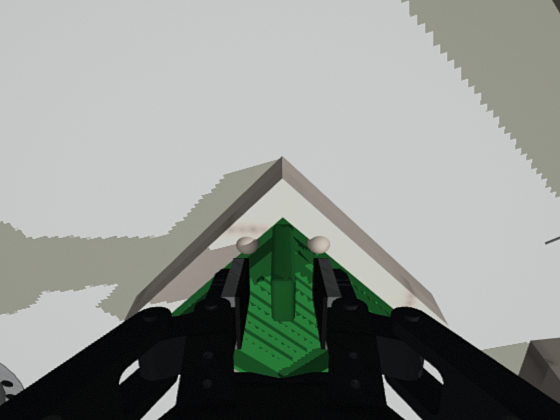

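Request:
jog_arm(rows=[{"xyz":[0,0,0],"delta_rot":[0,0,0],"fingers":1},{"xyz":[0,0,0],"delta_rot":[0,0,0],"fingers":1},{"xyz":[0,0,0],"delta_rot":[0,0,0],"fingers":1},{"xyz":[0,0,0],"delta_rot":[0,0,0],"fingers":1},{"xyz":[0,0,0],"delta_rot":[0,0,0],"fingers":1}], grip_force=90)

```text
clock: 9.57
tcp_pos: [0.4436, 0.2325, 0.0378]
orientation: [0.341, 2.861, -0.048]
contact_force: [-2.9, 0.0, 6.9]
grip_width: 0.0083
```

```bash
cat >> h.py <<'E'
def rows(poses):
    p,T,o=tool(); print("tcp",p,"F",o["contact_force"],"M",o["moment"],"w",round(o["grip_width"],4),"t",o["clock"])
    for w,Rt in poses:
        print("xyz",np.round(T.inv().apply(np.array(w)-p)*100,2),"rot",np.round((T.inv()*Rt).as_rotvec(degrees=True),1))
def about(F,n,a):  # rotate current tool about world point F
    p,T,o=tool(); Q=R.from_rotvec(np.array(n)*np.radians(a)); return F+Q.apply(p-F),Q*T
E
python3 -c "
from h import *
F=np.r_[np.array([.441,.233])-.126*u[:2],.014]; print(F)
n=np.cross(u,ez)
rows([about(F,n,a) for a in (2,5,8,11,14)])
"

```

```text
[0.5635 0.2034 0.014 ]
tcp [0.4436 0.2325 0.0378] F [-2.9322  0.0317  6.9163] M [-0.052   0.4293  0.0672] w 0.0083 t 9.5667
xyz [-0.2  -0.   -0.39] rot [-0.  2. -0.]
xyz [-0.52 -0.   -0.96] rot [-0.  5. -0.]
xyz [-0.87 -0.   -1.52] rot [-0.  8. -0.]
xyz [-1.26 -0.   -2.06] rot [-0. 11. -0.]
xyz [-1.66 -0.01 -2.57] rot [-0. 14. -0.]
```

Request:
jog_arm(rows=[{"xyz":[-0.2,0,-0.4],"delta_rot":[0,2,0],"fingers":1},{"xyz":[-0.5,0,-0.95],"delta_rot":[0,5,0],"fingers":1},{"xyz":[-0.9,0,-1.5],"delta_rot":[0,8,0],"fingers":1},{"xyz":[-1.25,0,-2.05],"delta_rot":[0,11,0],"fingers":1},{"xyz":[-1.65,0,-2.55],"delta_rot":[0,14,0],"fingers":1}])

```text
clock: 9.98
tcp_pos: [0.4514, 0.231, 0.067]
orientation: [0.367, 3.107, -0.006]
contact_force: [-1.1, -0.1, -0.2]
grip_width: 0.008
```

```bash
python3 -c "
from h import *
F=np.r_[np.array([.441,.233])-.126*u[:2],.014]
n=np.cross(u,ez)
rows([about(F,n,a) for a in (2,5,8,11,14)]); print(tool()[2]['joints'])
cv2.imwrite('pics/w9.png',imaging.grab_frame('wrist'))
a=imaging.grab_frame('side');cv2.imwrite('pics/s9.png',cv2.resize(a[150:250,190:310],None,fx=4,fy=4))
"

```

```text
tcp [0.4514 0.231  0.067 ] F [-1.132  -0.0757 -0.1651] M [0.0447 0.1974 0.0174] w 0.008 t 9.9833
xyz [-0.2 -0.  -0.4] rot [-0.  2. -0.]
xyz [-0.52 -0.   -0.98] rot [-0.  5. -0.]
xyz [-0.87 -0.   -1.54] rot [-0.  8. -0.]
xyz [-1.25 -0.01 -2.09] rot [-0. 11. -0.]
xyz [-1.66 -0.01 -2.61] rot [-0. 14. -0.]
[-0.7088  0.4339  0.1291  2.0994 -0.0755  0.605   0.8056]
```

View pics/w9.png

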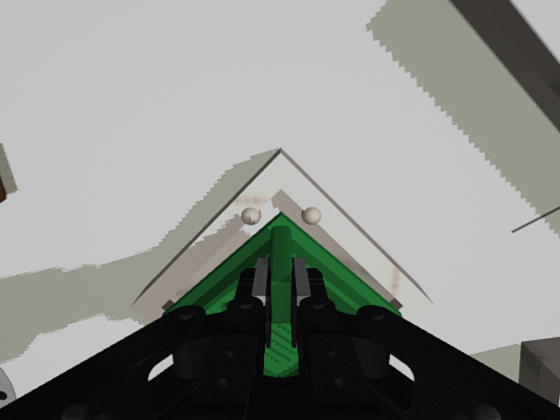

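View pics/s9.png

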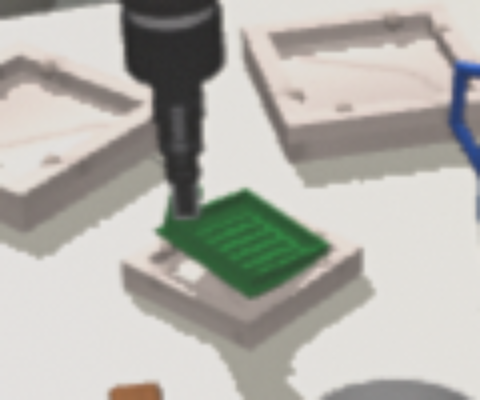

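The lug corner is up about 15° (free of its two soap lumps), the far corner is still in the recess and the base is flat. I continue the peel.

Request:
jog_arm(rows=[{"xyz":[-0.2,0,-0.4],"delta_rot":[0,2,0],"fingers":1},{"xyz":[-0.5,0,-1],"delta_rot":[0,5,0],"fingers":1},{"xyz":[-0.85,0,-1.55],"delta_rot":[0,8,0],"fingers":1},{"xyz":[-1.2,0,-2.1],"delta_rot":[0,11,0],"fingers":1},{"xyz":[-1.6,0,-2.65],"delta_rot":[0,14,0],"fingers":1}])

```text
clock: 10.5
tcp_pos: [0.4666, 0.2273, 0.0935]
orientation: [-0.345, -2.891, -0.036]
contact_force: [-2.6, 1.6, 1.5]
grip_width: 0.0081
```

```bash
python3 -c "
from h import *
F=np.r_[np.array([.441,.233])-.126*u[:2],.014]
n=np.cross(u,ez)
rows([about(F,n,a) for a in (2,4,6,8,10)]); p,T,o=tool();print(o['joints'])
print(T.as_matrix())
P=[ (p+ez*d,T) for d in (.01,.02,.04,.06,.08)]; rows(P)
a=imaging.grab_frame('side');cv2.imwrite('pics/s10.png',cv2.resize(a[150:250,190:310],None,fx=4,fy=4))
"

```

```text
tcp [0.4666 0.2273 0.0935] F [-2.6467  1.6218  1.5055] M [ 0.1865  0.4824 -0.0176] w 0.0081 t 10.5
xyz [-0.2 -0.  -0.4] rot [ 0.  2. -0.]
xyz [-0.41 -0.   -0.79] rot [ 0.  4. -0.]
xyz [-0.63 -0.   -1.18] rot [ 0.  6. -0.]
xyz [-0.87 -0.   -1.55] rot [ 0.  8. -0.]
xyz [-1.12 -0.   -1.92] rot [ 0. 10. -0.]
[-0.5241  0.4997  0.0572  1.9114 -0.22    0.9221  1.0116]
[[-0.9459  0.2352 -0.2234]
 [ 0.2297  0.9719  0.051 ]
 [ 0.2291 -0.0031 -0.9734]]
tcp [0.4666 0.2273 0.0935] F [-2.6467  1.6218  1.5055] M [ 0.1865  0.4824 -0.0176] w 0.0081 t 10.5
xyz [ 0.23 -0.   -0.97] rot [0. 0. 0.]
xyz [ 0.46 -0.01 -1.95] rot [0. 0. 0.]
xyz [ 0.92 -0.01 -3.89] rot [0. 0. 0.]
xyz [ 1.37 -0.02 -5.84] rot [0. 0. 0.]
xyz [ 1.83 -0.02 -7.79] rot [0. 0. 0.]
```

View pics/s10.png

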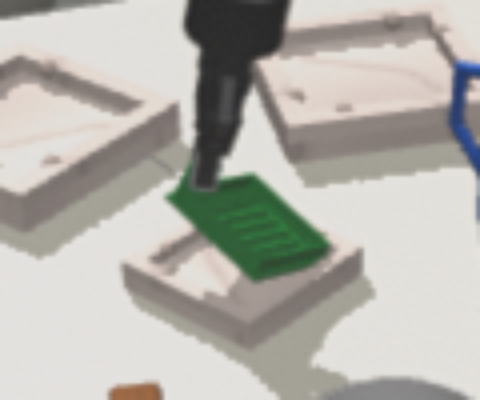

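Request:
jog_arm(rows=[{"xyz":[0.2,0,-0.7],"delta_rot":[0,0,0],"fingers":1},{"xyz":[0.4,0,-1.5],"delta_rot":[0,0,0],"fingers":1},{"xyz":[0.7,0,-3],"delta_rot":[0,0,0],"fingers":1},{"xyz":[1.2,0,-5],"delta_rot":[0,0,0],"fingers":1},{"xyz":[1.7,0,-7],"delta_rot":[0,0,0],"fingers":1}])

```text
clock: 10.97
tcp_pos: [0.4677, 0.2266, 0.1667]
orientation: [-0.349, -2.891, -0.034]
contact_force: [-0.2, -0.8, -1.6]
grip_width: 0.0084
```

```bash
python3 -c "
from h import *
p,T,o=tool();print(o['joints'],o['contact_force'],o['moment'],o['grip_width'])
print(T.as_matrix())
a=imaging.grab_frame('side');cv2.imwrite('pics/s11.png',cv2.resize(a[100:300,150:400],None,fx=3,fy=3))
cv2.imwrite('pics/w11.png',imaging.grab_frame('wrist'))
"

```

```text
[-0.5358  0.4023  0.0733  1.8616 -0.1992  1.0676  0.9776] [-0.1557 -0.7839 -1.6235] [-0.0435 -0.2548  0.0433] 0.008390027243109869
[[-0.9453  0.2375 -0.2234]
 [ 0.2322  0.9714  0.0501]
 [ 0.2289 -0.0046 -0.9734]]
```

View pics/s11.png

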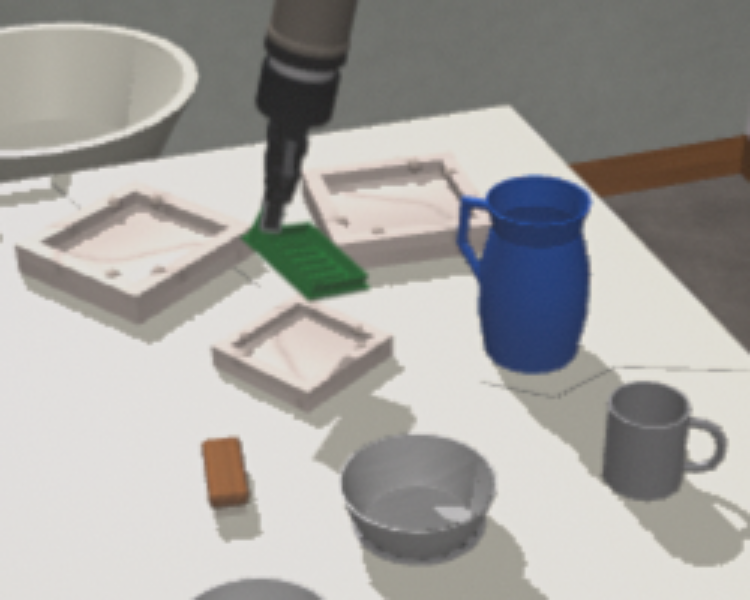

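View pics/w11.png

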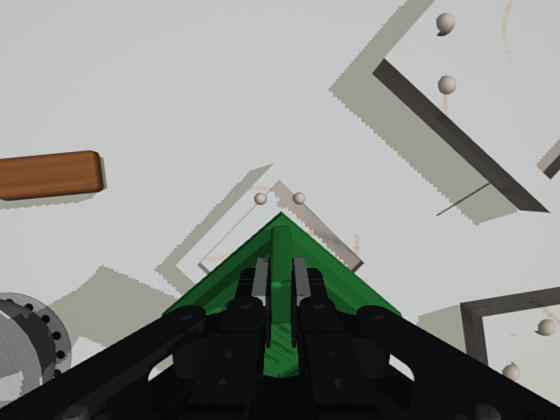

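```bash
cat >> h.py <<'E'
F0=np.r_[np.array([.441,.233])-.126*u[:2],.014]
FT=R.from_rotvec([.341,2.861,-.048]).inv().apply(F0-np.array([.4436,.2325,.0378]))
def goF(Ft,t): # tray tilt t -> tool tilt t-15
    Rt=tilt(t-15); w=np.array(Ft)-Rt.apply(FT); print("tcp target",w); return to(w,Rt)
E
python3 -c "
from h import *
p,T,o=tool(); print('F now',p+T.apply(FT),FT)
goF([.522,-.069,.10],38)
"

```

```text
F now [0.565  0.2045 0.0905] [-0.113  -0.0001  0.0549]
tcp target [ 0.4418 -0.0495  0.1947]
xyz [ -3.18 -27.61  -3.35] rot [ 0.1 10.1 -0.1] | tcp [0.47   0.2278 0.1693] F [ 0.5096  1.1987 -2.6126] w 0.0082 t 11.0667
```

Request:
jog_arm(rows=[{"xyz":[0,-1.5,-1],"delta_rot":[0,1,0],"fingers":1},{"xyz":[-0.5,-4,-2],"delta_rot":[0,3,0],"fingers":1},{"xyz":[-1.2,-7,-2.5],"delta_rot":[0,5,0],"fingers":1},{"xyz":[-1.8,-10,-3],"delta_rot":[0,7,0],"fingers":1},{"xyz":[-2.2,-13,-3.3],"delta_rot":[0,8,0],"fingers":1}])

```text
clock: 11.48
tcp_pos: [0.4673, 0.093, 0.1961]
orientation: [-0.333, -2.759, -0.06]
contact_force: [1.6, -0.7, -0.8]
grip_width: 0.0079
```

```bash
python3 -c "
from h import *
p,T,o=tool(); print('F now',p+T.apply(FT),o['joints'])
goF([.522,-.069,.10],38)
"

```

```text
F now [0.5508 0.0724 0.1045] [-0.3228  0.3897  0.1323  1.8412 -0.2096  1.2563  1.2385]
tcp target [ 0.4418 -0.0495  0.1947]
xyz [ -0.9  -14.45  -0.18] rot [ 0.   2.1 -0.1] | tcp [0.4673 0.093  0.1961] F [ 1.5627 -0.6693 -0.7802] w 0.0079 t 11.4833
```

Request:
jog_arm(rows=[{"xyz":[-0.2,-3,0],"delta_rot":[0,0.5,0],"fingers":1},{"xyz":[-0.4,-6.5,0],"delta_rot":[0,1,0],"fingers":1},{"xyz":[-0.7,-10,0],"delta_rot":[0,1.5,0],"fingers":1},{"xyz":[-0.8,-13,0],"delta_rot":[0,2,0],"fingers":1},{"xyz":[-0.9,-14.5,0],"delta_rot":[0,2,0],"fingers":1}])

```text
clock: 11.9
tcp_pos: [0.4396, -0.0542, 0.1923]
orientation: [-0.335, -2.724, -0.061]
contact_force: [0.6, -0.2, -0.6]
grip_width: 0.0079
```

```bash
python3 -c "
from h import *
p,T,o=tool(); print('F now',p+T.apply(FT),o['joints'])
goF([.522,-.069,.088],38)
a=imaging.grab_frame('side');cv2.imwrite('pics/s12.png',cv2.resize(a[120:320,150:400],None,fx=3,fy=3))
cv2.imwrite('pics/w12.png',imaging.grab_frame('wrist'))
Fp=p+T.apply(FT)
print('exp side',proj('side',Fp))
imaging.grab_frame('side')
for q in ('tray_far_corner','tray_lug'): print(q,[(d['conf'],d['position']) for d in imaging.tip_of('side',q)[:2]])
"

```

```text
F now [ 0.5197 -0.0746  0.0978] [-0.1321  0.3793  0.2141  1.8876 -0.1426  1.2828  1.4771]
tcp target [ 0.4418 -0.0495  0.1827]
xyz [-0.47  0.51  0.84] rot [-0.1  0.1 -0.5] | tcp [ 0.4396 -0.0542  0.1923] F [ 0.6206 -0.1979 -0.5703] w 0.0079 t 11.9
exp side [[288.6757 246.2372]]
tray_far_corner [(0.94, [285.4, 248.9])]
tray_lug [(0.72, [255.2, 215.5]), (0.46, [224.8, 263.1])]
```

View pics/s12.png

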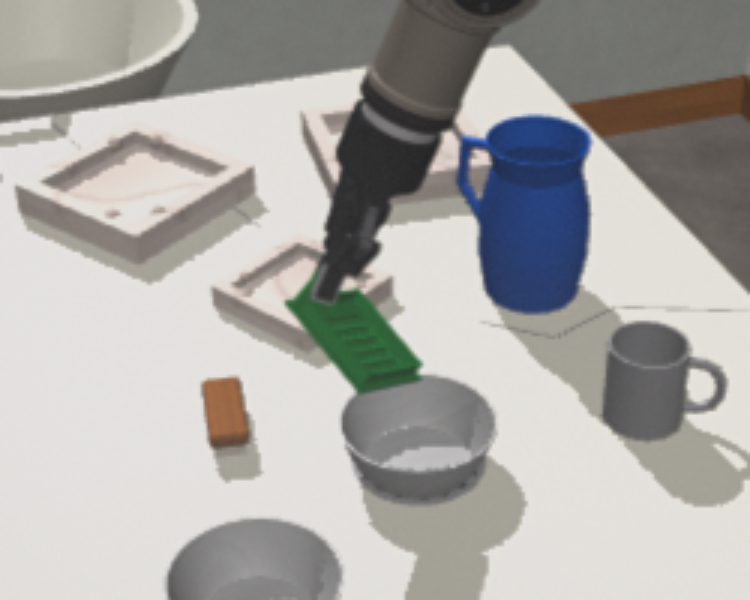

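View pics/w12.png

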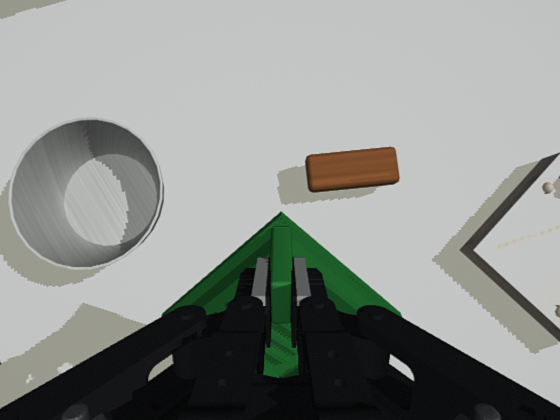

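Request:
jog_arm(rows=[{"xyz":[-0.2,0.2,0.2],"delta_rot":[0,0,0],"fingers":1},{"xyz":[-0.4,0.5,0.4],"delta_rot":[0,0,0],"fingers":1},{"xyz":[-0.6,0.5,0.5],"delta_rot":[0,0,0],"fingers":1},{"xyz":[-0.6,0.5,0.5],"delta_rot":[0,0,0],"fingers":1},{"xyz":[-0.6,0.5,0.5],"delta_rot":[0,0,0],"fingers":1}])

```text
clock: 12.57
tcp_pos: [0.446, -0.0438, 0.1856]
orientation: [-0.324, -2.725, -0.065]
contact_force: [0.1, -0.5, -0.8]
grip_width: 0.0079
```

```bash
python3 -c "
from h import *
p,T,o=tool(); Fp=p+T.apply(FT); print('F now',Fp,o['contact_force'],o['grip_width'],o['qvel'])
ims=[]
for c in ('side','top'):
  a=imaging.grab_frame(c); ims.append(a); cv2.imwrite(f'pics/{c}13.png',a)
  print('exp',proj(c,Fp))
  for q,z in (('tray_far_corner',Fp[2]),('stone_base',0),('bowl',0),('tray_lug',p[2])): print(c,q,[(d['conf'],d['position'],onz(c,d['position'],z)) for d in imaging.tip_of(c,q)[:4]])
"

```

```text
F now [ 0.5264 -0.0633  0.091 ] [ 0.1315 -0.4778 -0.7906] 0.007909275839372492 [ 0.0058 -0.0078  0.0068  0.      0.0016  0.0023  0.0008]
exp [[289.5931 245.3591]]
side tray_far_corner [(0.58, [290.0, 244.6], array([ 0.5285, -0.0605,  0.091 ]))]
side stone_base [(0.95, [283.2, 174.1], array([0.6908, 0.4692, 0.    ])), (0.85, [198.5, 187.2], array([0.3766, 0.4781, 0.    ])), (0.62, [249.8, 217.1], array([0.4966, 0.2348, 0.    ]))]
side bowl [(0.75, [289.9, 274.9], array([ 0.523 , -0.0767,  0.    ])), (0.74, [236.4, 326.2], array([ 0.3352, -0.2158,  0.    ])), (0.6, [289.2, 247.2], array([0.5631, 0.0425, 0.    ]))]
side tray_lug [(0.87, [258.5, 213.1], array([ 0.4541, -0.0245,  0.1856])), (0.67, [323.6, 213.1], array([ 0.6133, -0.0797,  0.1856]))]
exp [[342.9932 221.3508]]
top tray_far_corner []
top stone_base [(0.92, [236.8, 236.4], array([0.5049, 0.2227, 0.    ])), (0.9, [142.8, 287.5], array([0.3709, 0.4814, 0.    ])), (0.81, [144.2, 175.7], array([0.6852, 0.4838, 0.    ]))]
top bowl [(0.59, [339.7, 227.9], array([ 0.5214, -0.0648,  0.    ]))]
top tray_lug [(0.64, [338.9, 251.3], array([ 0.4401, -0.0382,  0.1856])), (0.35, [255.9, 152.6], array([0.6909, 0.1571, 0.1856]))]
```

View pics/top13.png

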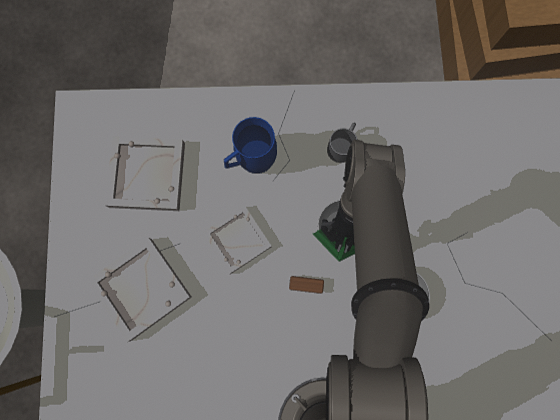

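View pics/side13.png

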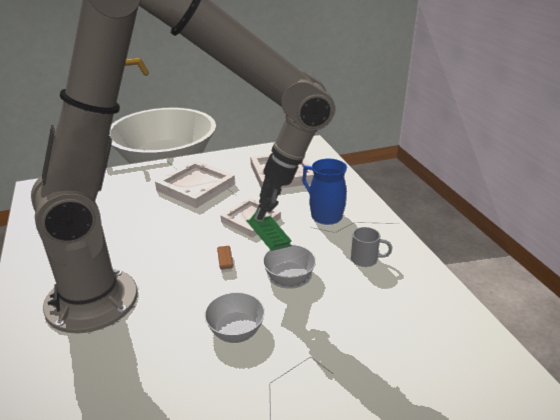

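```bash
python3 -c "
from h import *
p,T,o=tool(); print('F now',p+T.apply(FT),o['contact_force'],o['grip_width'],o['clock'])
print(r.hand_in())
"

```

```text
F now [ 0.5264 -0.0638  0.0914] [-0.0528 -0.4736  0.2365] 0.0081105871744263 13.0667
the job is handed in; nothing more can be done
None
```

I carried out the whole job in the order asked and handed it in at 13.1 s of the 54 s allowed; no verdict was reported.

- **Bowl:** I slid the right-most bowl by dragging it with shut fingers against its inner wall, never lifting it. Top and side images, comparing like fits with like, put it about 4 mm from the grating's centre. I left it there rather than nudging it again. Single estimates differ by up to about 6 mm in y.
- **Tray:** I gripped the lug at 90 N and peeled that corner up to about 28° with the far corner still down in the recess, then lifted it straight out. The pictures show the stone base still flat in its place.
- **End pose:** The tray is held by its lug, tipped about 38° with the lug corner highest. The lowest corner is near (0.526, -0.064, 0.091), about 4 cm above the bowl's rim and within 1 cm of its centre horizontally. The force reading was under 1 N, so it touches nothing.

The side camera's network agreed with the computed far corner to about 4 mm in the last check, after differing by 3 to 4 pixels one step earlier. The top camera could not see that corner because the arm hid it. The mug, jug and nail brush show no movement in the last pictures.

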